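Release the ratchet tin holder

ROBOT

A 7-joint arm with a two-finger parallel gripper is mounted at the origin on the work surface. World frame = base frame: x ahead of the robot, y to its left, z up, the work surface at z = 0. Lengths are in mm, angles in rad, forces in N, time in s.
With the tool pointing down it reaches from about 400 to 850 mm from the base axis. Payload 4.5 kg.
Tool frame: the origin (TCP) lies midway between the tips of the shut fingers; the grasp point (between the pads) lies 19 mm behind it; y points along the fingers, x is the direction in which the jaws open and shut, and the axes are right-handed (so a half turn about y gives the same grasp; the last joint's range is limited). The gripper opens to 85 mm and grips with 20 to 120 N. Pads are 22 mm wide; open, the fingers measure 114 mm over their backs; the gripper's body (76 mm by 85 mm) begins 54 mm behind the grasp point. The pads swing forward as they close: fully open they stand 13 mm farther back than shut.
Start: joints at [1.326, 0.689, -0.195, 1.565, 0.157, 0.902, -0.215], TCP at [172.031, -600.884, 208.617] pointing down, gripper open.
Joint ranges: [-3.01, 3.01], [-0.46, 2.08], [-1.47, 1.51], [0.13, 2.56], [-1, 4.14], [0.04, 2.09], [-2.66, 2.66]. Speed limits (rad/s): [2.57, 2.57, 3.14, 3.14, 3.14, 3.14, 3.14].

INTERFACE

Orientations are given as [roll, pitch, yaw] about the fixed x, y, z axes, in that order (R = Rz(yaw) Ry(pitch) Rx(roll)).
In Python, from bench import arm gives the robot as it stands.
- The arm moves only by the tool apply_moves, never from a script. Its argument "rows" is a list of rows, each a list of 6 numbers: the shift along the tool's x, y, z in mm, then the turn, a rotation vector about the tool's x, y, z in degrees. A call has 1 to 10 rows; each row shifts and turns the commanded pose from where the row before left it, along the tool's axes as they then stand; what a row does not reach is not made up. A row lasts 1/8 s, in which the tool goes at most 62.5 mm and 10.7 degrees, less where a joint would pass 70% of its speed; a pose out of reach is approached as far as the arm can. A call is refused whole if a number of a shift passes 62.5 or a number of a turn 10.7, either way. A call with a gripper value outside its range is refused whole. "fingers" is the opening, from 0 (shut) to 1 (fully open), set as the call begins (left out, the last holds). The fingers move at their own pace and stop on an object; "squeeze" is the grip in N (left out, the last holds). Time passes only in rows, so rows that do not move let the fingers close. It gives the time, the measured TCP pose, the force and the opening at its end, in the units of the state.
- arm.sense(): the state, without advancing time (a new reading comes with each control period).
- arm.grab_frame(name): name is "side" or "top" or "wrist"; returns a dict with "pixels" (480x640x3 uint8, blue, green, red), "z_map" (480x640 float32, mm along the optical axis (not along the pixel's ray), 0 where there is no reading), "intrinsics" (3x3 intrinsics, pixels), "k1" (the pictures are not rectified: a ray, as slopes to the right and down, at radius r is drawn at 1 + k1 r^2 times it, then the intrinsics apply), "R" (3x3) and "t" (3): a world point X has camera coordinates R X + t; the wrist camera has in their place "hand_eye" (4x4, takes a point from camera to tool coordinates, whose origin is the TCP and whose axes are the tool frame's). Camera axes: x right, y down, z forward; pixel columns grow to the right and rows downward; lengths in mm; the calibration is good to about 2 mm. A picture is of the moment at which its call begins: read the wrist's pose just before it.
- arm.hand_in(): hands the job in, once; it reports no verdict.
The state is a dict: "clock": time; "joint_positions": joint angles; "dq": joint speeds; "effort": joint torques, N m; "tcp_pos": TCP position; "orientation": TCP orientation; "force": force on the tool from outside, world axes, zero at the start; "torque": the same for the moment, N m; "width": finger opening in mm.
Only numpy, scipy, OpenCV 4.12 (cv2) and the standard library are available. Lean on these libraries where they do the work, as an engineer would, in place of code of your own. Each camera call takes 0.05 s, during which the arm holds its last target.

TASK

The cake tin is shut in the ratchet holder. Press the holder's release lever down until it clicks over and stays down, then push the sliding jaw all the way back along its bar to the end stop, leaving the lever down. Only press and push: do not lift, tip or shift the tin, and do not disturb the other things on the table.

Things in the scene. Friction and masses are not known exactly. Their poses are not given: they have to be found in the camera images.
- holder: Fixed ratchet holder: steel foot plate 100 x 285 x 8 mm, with a toothed bar 44 mm wide (tooth tops 33 mm above the table) along its own y axis. Origin on the table, on the bar's centre line; z up. At its -y end a grey bed, top 30 mm above the table, carries the tin, with a backstop behind it (inner face y = -100 mm, top 65 mm above the table). Bolted down, turned up to 0.6 rad.
- jaw (a joint): Sliding jaw on the bar, m: 0 = nearest the tin, grows along the holder's +y, 0.100 = against the end stop. Starts between 0 and 0.02. With the ratchet engaged it gives at most about 9 mm away from the tin, then blocks; once released it slides with about 2 N of friction plus 8 N per m/s and stays where left. Its carriage behind the plate is 62 mm wide, 55 mm long, top 56 mm above the table.
- jaw_top (a point): Middle of the top edge of the sliding jaw's upright steel plate, on its face towards the tin, 130 mm above the table, at holder y = -15 mm + jaw value. The plate is 76 mm wide, 8 mm thick, and reaches from 36 to 130 mm above the table, 50 mm higher than the tin, so it can be pushed from the tin's side above the tin. Moves with the jaw.
- release (a joint): Release lever, a dark steel rocker across the sliding carriage, pivot along the bar, rad: 0 = ratchet engaged (up to 0.08 where the pawl rides on a tooth), 0.34 = fully pressed. An over-centre spring holds it at either end: about 5 N down on the pad moves it; past 0.19 it snaps over and stays at 0.34 by itself. The pawl is clear of the teeth beyond about 0.1.
- release_pad (a point): Middle of the top of the release lever's pad, 32 mm (across the bar) x 28 mm (along it), out on the holder's +x side, 65 mm from the bar's centre line, 33 mm behind the plate's face, about 66 mm above the table when up. Pressed straight down; its middle sinks about 13 mm from 0 to 0.34 rad, free space beneath. Moves with jaw and lever.
- tin: The open, empty aluminium cake tin on the holder's bed, loose, 80 mm across at the rim, 50 mm high, 0.12 kg; origin at the centre of its underside, 30 mm above the table; its rim is 80 mm above the table.
- tin_b: Bystander: like tin, standing on the table beside the holder.
- tin_c: Bystander: like tin, standing on the table beside the holder.
- tin_d: Bystander: narrower tin, 66 mm across, 70 mm high, standing on the table near the holder.
- oil: Bystander: white plastic bottle, 60 mm across, 170 mm high.
- scraper: Bystander: spatula with a wooden handle, 260 mm long, lying flat.
- brush: Bystander: brush with a wooden handle, 180 mm long, lying flat.
- bowl: Bystander: orange plastic bowl, 130 mm across, 50 mm high.
- end_stop (a point): Middle of the top of the grey end stop block at the bar's +y end (holder y = 147 to 161 mm, 70 mm wide), 60 mm above the table; fixed to the holder.
Not all that is in view belongs to the job. What is shaped like the tin but blue or orange is not meant.

How it is judged:
By the outcome, as a careful person would: the job done as asked, in the order asked, and still so for the second after the job is handed in, with the robot touching nothing.
It also fails if it takes over 38 s, if anything falls off the work surface, if the arm or the gripper's body presses on something with over 40 N, if the wrist force passes 120 N, or if a joint passes its speed limit or range.

## Working session

There is one attempt and no reset: what is moved stays moved. The work goes in short steps, Python scripts to look and compute and a tool call to move; the robot and the scene stay as the last step left them, time stands still between calls to the robot, and variables do not carry over. Pictures are saved under pics/ and viewed, and the job is handed in when it is done.

Besides the shell and the picture viewer there is one more tool, called after "Emit:" as a command line: name --pt "numbers of a row" for each row, then --argument value for the rest. apply_moves: Moves the arm, as the interface text tells. Its arguments: {"type":"object","properties":{"rows":{"type":"array","items":{"type":"array","items":{"type":"number"}}},"fingers":{"type":"number"},"squeeze":{"type":"number"}},"required":["rows"]}

```bash
mkdir -p pics; python3 - <<'E'
from bench import arm
import cv2
s=arm.sense();print({k:s[k] for k in('clock','tcp_pos','orientation','force','width')})
for n in('side','top'):
    f=arm.grab_frame(n);cv2.imwrite(f'pics/{n}0.png',f['pixels']);print(n,f['intrinsics'],f['k1'],f['R'],f['t'])
E
```

```text
{'clock': 0.0, 'tcp_pos': array([ 171.76890956, -600.21249931,  207.76207306]), 'orientation': array([-1.57091713,  0.00186337, -1.29188726]), 'force': array([0.32782993, 0.5710457 , 0.45428918]), 'width': 85.17775682195477}
side [[458.63594987   0.         313.06493633]
 [  0.         458.63594987 242.29700467]
 [  0.           0.           1.        ]] -0.09325299278355413 [[ 0.99828622 -0.05410057  0.02231019]
 [-0.01700549 -0.63297218 -0.77398774]
 [ 0.05599491  0.77228191 -0.63280742]] [-526.00325606  122.25239271 1155.96592456]
top [[451.66674249   0.         323.55475683]
 [  0.         451.66674249 241.10434989]
 [  0.           0.           1.        ]] -0.08519271195864134 [[-2.35643705e-02 -9.99722265e-01 -3.37259953e-04]
 [-9.93896477e-01  2.34634156e-02 -1.07792676e-01]
 [ 1.07770651e-01 -2.20486508e-03 -9.94173338e-01]] [  26.34683511  561.01056001 1057.00395667]
```

View pics/side0.png

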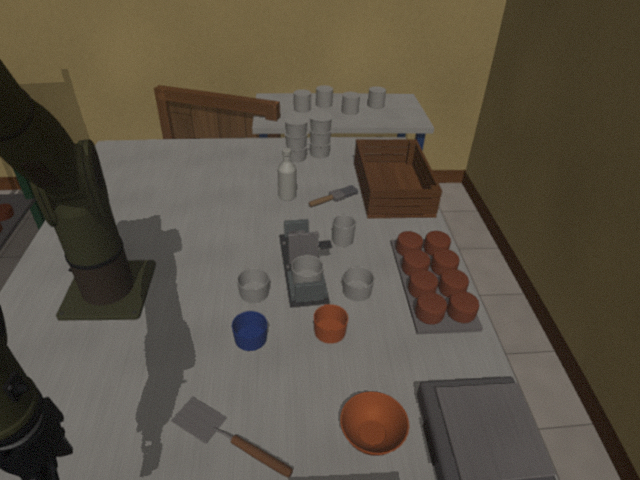

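View pics/top0.png

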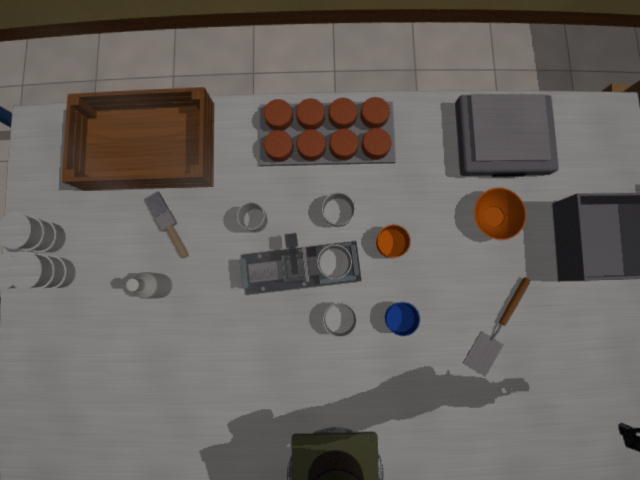

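The top view shows the holder at about (300,266). Its tin is at (334,262), the lever pad near (291,240) and the end stop on the left, near (248,272). Next I zoom in and measure.

```bash
cat > h.py <<'E'
import numpy as np,cv2
from bench import arm
def ray(f,uv):
    K=f['intrinsics'];k1=f['k1']
    p=cv2.undistortPoints(np.array([[uv]],float),K,np.array([k1,0,0,0.]))[0,0]
    d=f['R'].T@np.array([p[0],p[1],1]);c=-f['R'].T@f['t'];return c,d
def onz(f,uv,z):
    c,d=ray(f,uv);return c+d*(z-c[2])/d[2]
def proj(f,X):
    return cv2.projectPoints(np.array(X,float).reshape(-1,3),cv2.Rodrigues(f['R'])[0],f['t'],f['intrinsics'],np.array([f['k1'],0,0,0.]))[0][:,0]
def crop(f,x,y,w,h,s,name):
    cv2.imwrite(name,cv2.resize(f['pixels'][y:y+h,x:x+w],None,fx=s,fy=s,interpolation=cv2.INTER_CUBIC))
E
python3 - <<'E'
from h import *
f=arm.grab_frame('top');crop(f,230,180,150,110,5,'pics/topz.png')
g=arm.grab_frame('side');crop(g,230,190,150,130,5*0.9,'pics/sidez.png')
E
```

```text
(no output)
```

View pics/topz.png

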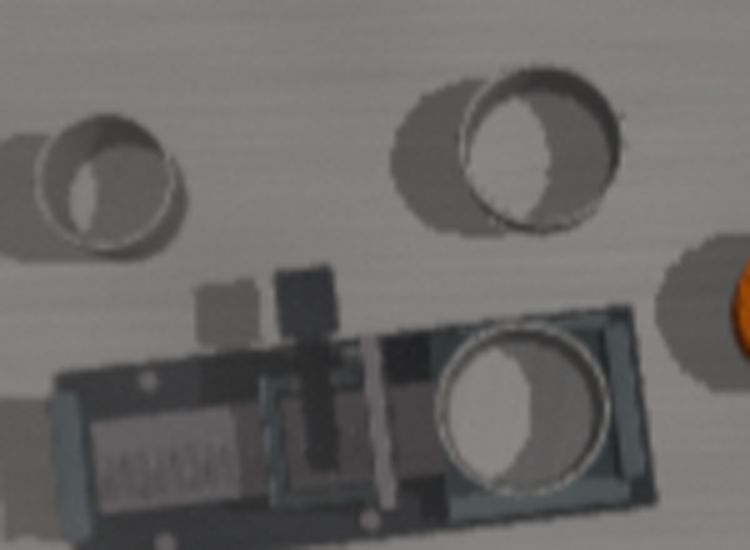

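View pics/sidez.png

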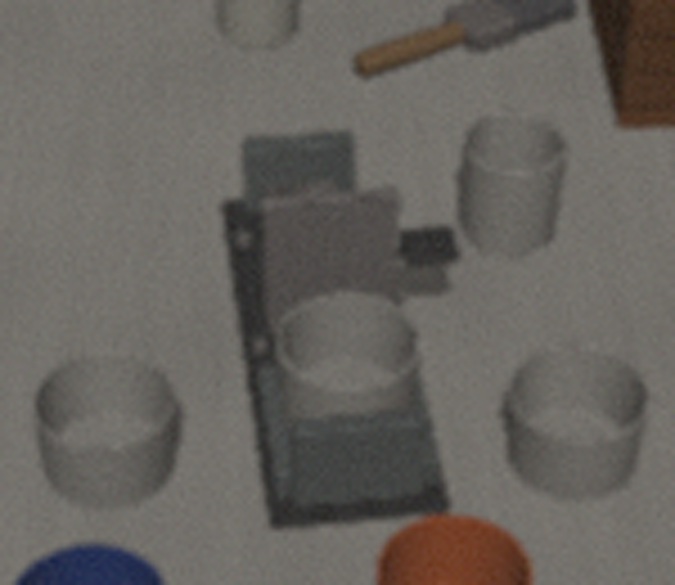

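```bash
python3 - <<'E'
from h import *
f=arm.grab_frame('top');g=arm.grab_frame('side')
T=lambda x,y:(230+(x+.5)/5-.5,180+(y+.5)/5-.5)
S=lambda x,y:(230+(x+.5)/4.5-.5,190+(y+.5)/4.5-.5)
for n,p,z in[('foot+x-y',(631,307),8),('foot-x-y',(656,504),8),('foot+x+y',(55,374),8),('pad',(306,301),66),('pad nx',(275,270),66),('pad2',(330,266),66),('pad3',(338,332),66),('pad4',(283,338),66),('plate+x tinside',(382,336),130),('plate-x tinside',(396,506),130),('stop',(73,468),60),('stop+x',(67,394),60),('stop-x',(78,542),60),('tin',(523,408),80),('tinb',(540,150),50),('tind',(107,182),70),('carr',(265,380),56),('carr2',(275,503),56)]:
    print(n,onz(f,T(*p),z).round(1))
print('side')
for n,p,z in[('foot-x-y',(272,522),8),('foot+x-y',(447,508),8),('foot-x+y',(226,203),8),('pad',(429,244),66),('plate-x',(266,200),130),('plate+x',(397,190),130),('stop-x',(245,138),60),('stop+x',(352,132),60),('tin',(347,342),80)]:
    print(n,onz(g,S(*p),z).round(1))
d=f['z_map'];
for n,p in [('pad',(306,301)),('stop',(73,468)),('plate',(378,420))]:
    u,v=T(*p);u0,v0=int(round(u)),int(round(v));c,dd=ray(f,(u,v));print(n,(c+dd*d[v0,u0]).round(1))
E
```

```text
foot+x-y [562.3 -66.2   8. ]
foot-x-y [465.5 -75.4   8. ]
foot+x+y [535.9 217.6   8. ]
pad [562.5  89.4  66. ]
pad nx [577.4 103.7  66. ]
pad2 [578.6  77.9  66. ]
pad3 [547.6  74.7  66. ]
pad4 [545.4 100.4  66. ]
plate+x tinside [539.1  51.9 130. ]
plate-x tinside [464.9  47.3 130. ]
stop [487.4 199.8  60. ]
stop+x [522.  202.5  60. ]
stop-x [453.  197.8  60. ]
tin [509.3 -10.   80. ]
tinb [634.  -22.1  50. ]
tind [620.2 181.5  70. ]
carr [526.8 109.9  56. ]
carr2 [469.2 106.1  56. ]
side
foot-x-y [466.3 -73.9   8. ]
foot+x-y [562.4 -66.7   8. ]
foot-x+y [441.  206.4   8. ]
pad [561.9  90.9  66. ]
plate-x [466.2  54.1 130. ]
plate+x [539.3  61.2 130. ]
stop-x [454.2 206.5  60. ]
stop+x [522.  211.2  60. ]
tin [509.   -8.9  80. ]
pad [562.3  89.3  67.6]
stop [487.3 199.5  61.9]
plate [502.3  54.3 132.8]
```

Emit:
apply_moves --pt "0 0 0 0 5.4 0" --pt "0 0 0 0 5.4 0" --pt "-40 0 28 0 0 0" --pt "-40 0 28 0 0 0" --pt "-40 0 28 0 0 0" --pt "-40 0 28 0 0 0" --pt "-40 0 28 0 0 0" --pt "-40 0 28 0 0 0" --pt "-40 0 28 0 0 0" --pt "-40 0 28 0 0 0" --fingers 0 --squeeze 40

```text
clock: 1.55
tcp_pos: [367.2, -260.7, 208.8]
orientation: [-1.57, -0.0, -1.48]
force: [0.5, -0.1, 0.1]
width: -0.4
```

Emit:
apply_moves --pt "-41.4 0 28.2 0 0 0" --pt "-41.4 0 28.2 0 0 0" --pt "-41.4 0 28.2 0 0 0" --pt "-41.4 0 28.2 0 0 0" --pt "-41.4 0 28.2 0 0 0" --pt "-41.4 0 28.2 0 0 0" --pt "-41.4 0 28.2 0 0 0" --pt "-41.4 0 28.2 0 0 0" --pt "0 0 0 -8 0 0" --pt "0 0 0 -8 0 0"

```text
clock: 2.8
tcp_pos: [561.2, 89.3, 209.3]
orientation: [-1.853, 0.0, -1.478]
force: [0.3, -0.2, -1.1]
width: 0.3
```

```bash
python3 - <<'E'
from h import *
from scipy.spatial.transform import Rotation as Ro
s=arm.sense();print(s['clock'],s['tcp_pos'],s['orientation'],s['joint_positions'].round(2) if hasattr(s['joint_positions'],'round') else s['joint_positions'])
R=Ro.from_euler('xyz',s['orientation']).as_matrix();print(R.round(3))
t=np.array([562.3,89.5,85])-s['tcp_pos'];print('to 19 above pad, tool',R.T@t)
f=arm.grab_frame('side');crop(f,150,60,320,260,2.3,'pics/s2.png')
E
```

```text
2.8 [561.2290982   89.2615292  209.34201979] [-1.85297366e+00  4.37136956e-04 -1.47849677e+00] [-0.19  0.76 -0.06  1.44  0.    1.22 -1.71]
[[ 0.092 -0.277  0.956]
 [-0.996 -0.025  0.089]
 [-0.    -0.96  -0.278]]
to 19 above pad, tool [-8.43977507e-02  1.19121478e+02  3.56680232e+01]
```

View pics/s2.png

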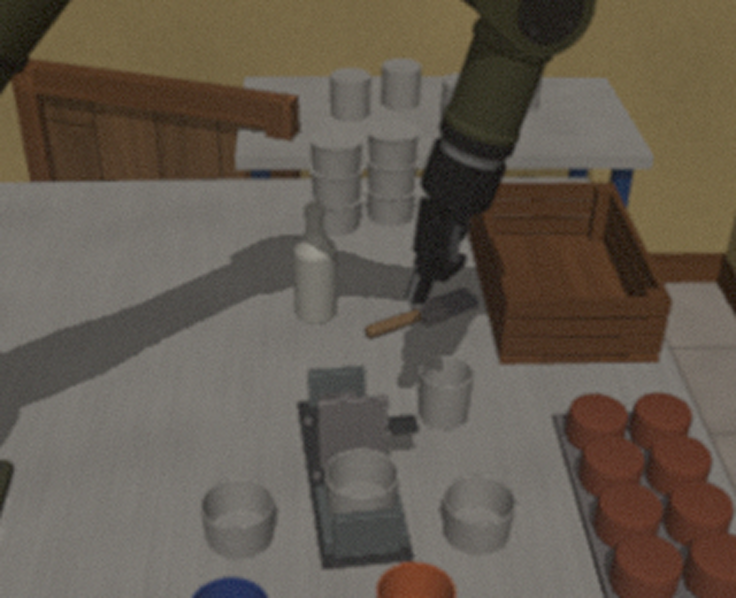

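The shut fingers (415,300 in the crop) lean outward as intended, above and clear of the pad at (402,425). I'll lower them to just above it.

Emit:
apply_moves --pt "0 20 6 0 0 0" --pt "0 20 6 0 0 0" --pt "0 20 6 0 0 0" --pt "0 20 6 0 0 0" --pt "0 20 6 0 0 0" --pt "0 19 5.5 0 0 0" --pt "0 0 0 0 0 0"

```text
clock: 3.72
tcp_pos: [561.0, 88.1, 83.1]
orientation: [-1.853, -0.0, -1.48]
force: [-0.9, 0.3, 0.3]
width: 0.1
```

```bash
python3 - <<'E'
from h import *
f=arm.grab_frame('side');crop(f,250,180,120,100,6,'pics/s3.png')
f=arm.grab_frame('top');crop(f,230,180,150,110,5,'pics/t3.png')
E
```

```text
(no output)
```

View pics/s3.png

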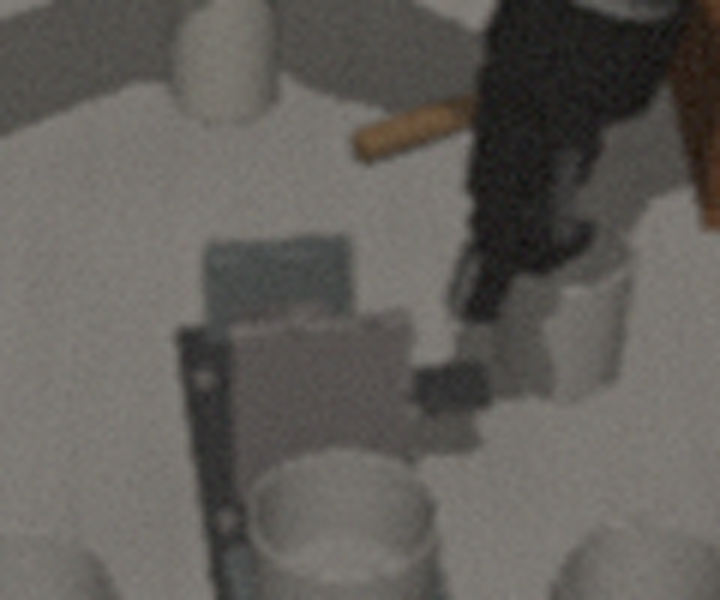

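View pics/t3.png

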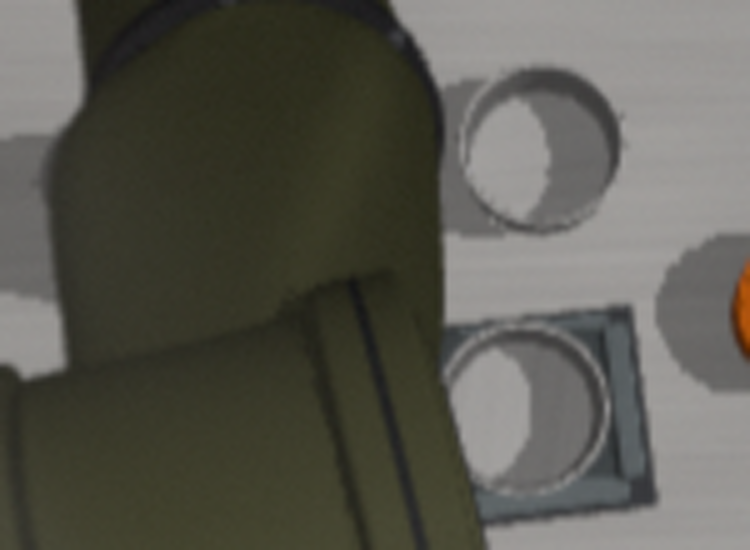

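```bash
python3 - <<'E'
from h import *
f=arm.grab_frame('side');s=arm.sense();print(s['tcp_pos'])
p=proj(f,[s['tcp_pos'],[562.3,89.5,66],[562.3,89.5,83]]);print(p,(p-[250,180])*6)
w=arm.grab_frame('wrist');cv2.imwrite('pics/w3.png',w['pixels']);print(w['hand_eye'])
z=f['z_map']
for uv in [(480,310),(487,270),(452,385)]:
    u,v=uv[0]/6+250-.4,uv[1]/6+180-.4;c,d=ray(f,(u,v));print(uv,(c+d*z[int(round(v)),int(round(u))]).round(1))
E
```

```text
[562.99410469  88.40631985  85.07610643]
[[325.71011577 238.81410043]
 [325.13161232 244.16796386]
 [325.38381586 239.17307248]] [[454.26069461 352.88460257]
 [450.78967389 385.00778313]
 [452.30289516 355.03843488]]
[[ 9.99999750e-01  5.03032276e-04 -4.97431517e-04 -1.00449886e-01]
 [ 6.23082228e-04 -2.93266046e-01  9.56030668e-01 -1.65554144e+02]
 [ 3.35034508e-04 -9.56030739e-01 -2.93266286e-01  7.56531180e+01]
 [ 0.00000000e+00  0.00000000e+00  0.00000000e+00  1.00000000e+00]]
(480, 310) [570.4  73.8 121.4]
(487, 270) [572.6  75.7 141.1]
(452, 385) [561.7  89.1  67.7]
```

View pics/w3.png

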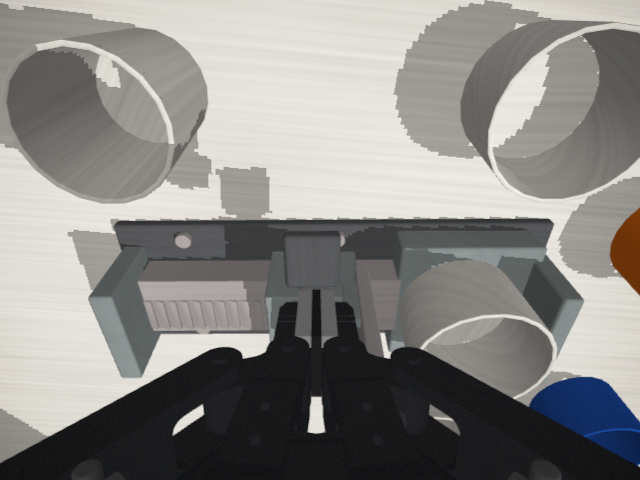

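The wrist view shows the tip at (315,290), in line with the pad at (313,260), and both the plate and the tin are clear. Pressing now.

Emit:
apply_moves --pt "0 4.8 1.4 0 0 0" --pt "0 4.8 1.4 0 0 0" --pt "0 2.9 0.8 0 0 0" --pt "0 1.9 0.6 0 0 0" --pt "0 0 0 0 0 0"

```text
clock: 4.55
tcp_pos: [562.4, 88.3, 69.2]
orientation: [-1.85, -0.0, -1.481]
force: [-0.2, 0.5, 0.1]
width: -0.0
```

Emit:
apply_moves --pt "0 2 0.6 0 0 0" --pt "0 2 0.6 0 0 0" --pt "0 0 0 0 0 0"

```text
clock: 4.92
tcp_pos: [562.3, 88.3, 65.1]
orientation: [-1.85, -0.0, -1.48]
force: [-1.4, -0.5, 0.4]
width: 0.2
```

Emit:
apply_moves --pt "0 2 0.6 0 0 0" --pt "0 2 0.6 0 0 0" --pt "0 0 0 0 0 0"

```text
clock: 5.3
tcp_pos: [562.4, 88.3, 60.8]
orientation: [-1.85, -0.0, -1.48]
force: [0.7, -0.4, -0.2]
width: 0.0
```

Emit:
apply_moves --pt "0 2 0.6 0 0 0" --pt "0 2 0.6 0 0 0" --pt "0 0 0 0 0 0"

```text
clock: 5.68
tcp_pos: [562.4, 88.3, 56.6]
orientation: [-1.85, -0.0, -1.48]
force: [-0.7, -0.7, 0.7]
width: -0.0
```

```bash
python3 - <<'E'
from h import *
w=arm.grab_frame('wrist');cv2.imwrite('pics/w4.png',w['pixels'])
f=arm.grab_frame('side');crop(f,250,180,120,100,6,'pics/s4.png')
E
```

```text
(no output)
```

View pics/w4.png

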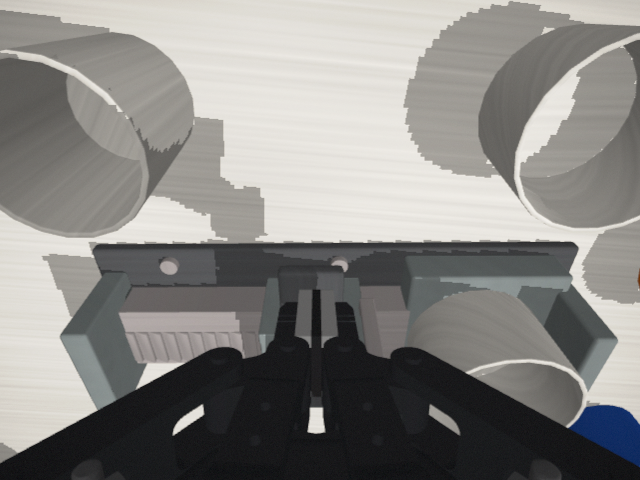

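View pics/s4.png

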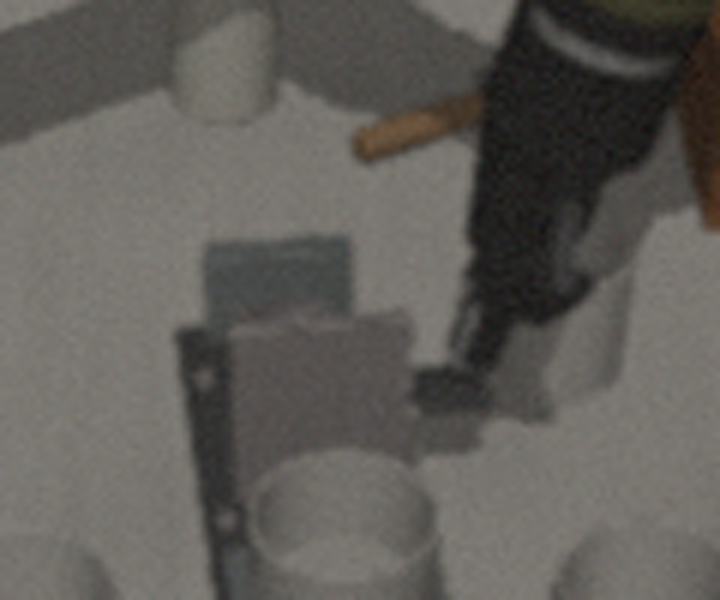

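Emit:
apply_moves --pt "0 2 0.6 0 0 0" --pt "0 2 0.6 0 0 0" --pt "0 0 0 0 0 0"

```text
clock: 6.15
tcp_pos: [562.5, 88.3, 52.5]
orientation: [-1.85, -0.0, -1.48]
force: [0.6, 0.8, 0.6]
width: 0.1
```

```bash
python3 - <<'E'
from h import *
for i in range(4):
    s=arm.sense();print(s['force'].round(1),s['tcp_pos'].round(1)); w=arm.grab_frame('wrist')
cv2.imwrite('pics/w5.png',w['pixels'])
f=arm.grab_frame('side');crop(f,250,180,120,100,6,'pics/s5.png')
E
```

```text
[0.6 0.8 0.6] [562.5  88.3  52.5]
[-1.2  0.6 -0.4] [562.6  88.3  52.6]
[ 0.   0.9 -0.4] [562.6  88.3  52.7]
[-0.1 -0.6  0.7] [562.7  88.4  52.7]
```

View pics/w5.png

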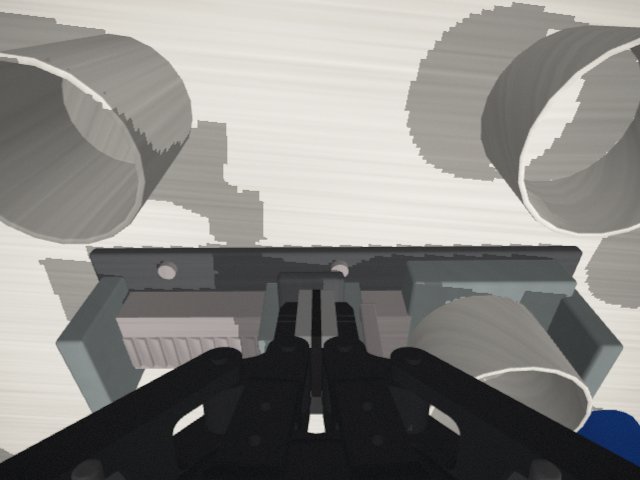

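View pics/s5.png

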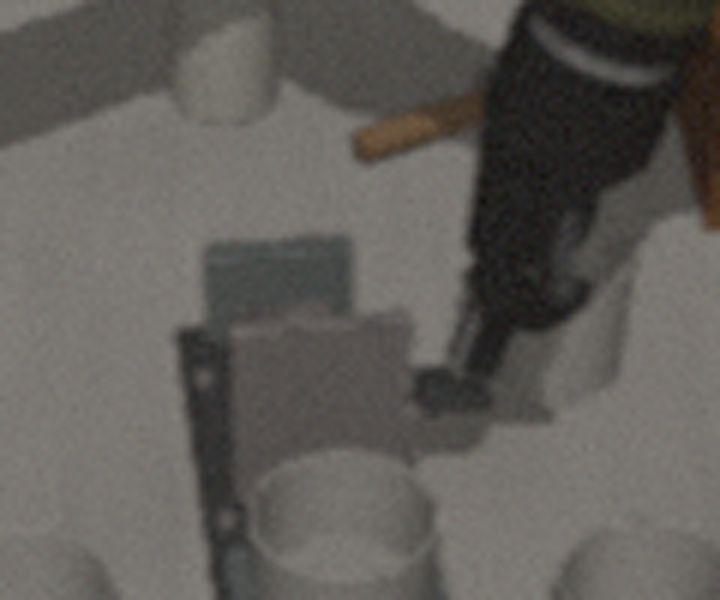

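No reaction force remains, so the lever has probably snapped over. I'll lift straight up and check it.

Emit:
apply_moves --pt "0 -10 -3 0 0 0" --pt "0 -20 -6 0 0 0" --pt "0 -30 -9 0 0 0" --pt "0 -40 -12 0 0 0" --pt "0 0 0 0 0 0"

```text
clock: 7.02
tcp_pos: [564.3, 88.7, 161.7]
orientation: [-1.841, 0.001, -1.481]
force: [0.4, -0.7, -0.4]
width: 0.3
```

```bash
python3 - <<'E'
from h import *
s=arm.sense()
w=arm.grab_frame('wrist');cv2.imwrite('pics/w6.png',w['pixels'])
f=arm.grab_frame('side');crop(f,250,180,120,100,6,'pics/s6.png')
z=f['z_map']
for uv in [(430,385),(452,385),(452,395),(470,395)]:
    u,v=uv[0]/6+250-.4,uv[1]/6+180-.4;c,d=ray(f,(u,v));print(uv,(c+d*z[int(round(v)),int(round(u))]).round(1))
E
```

```text
(430, 385) [551.9  88.8  68.2]
(452, 385) [561.6  88.8  68. ]
(452, 395) [561.4  84.6  65.7]
(470, 395) [569.1  82.3  67.4]
```

View pics/w6.png

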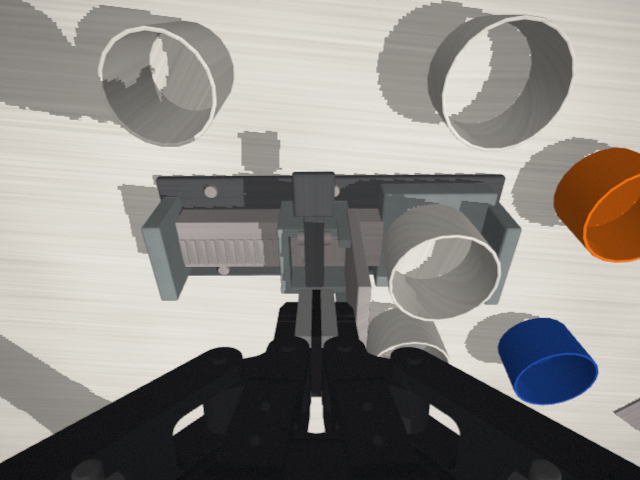

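View pics/s6.png

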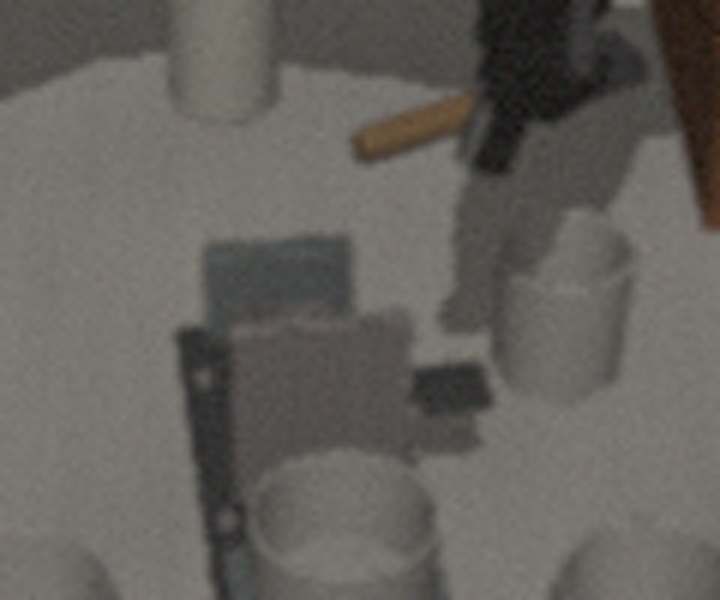

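```bash
cat >> h.py <<'E'
from scipy.spatial.transform import Rotation as Ro
def wcam():
    s=arm.sense();w=arm.grab_frame('wrist')
    R=Ro.from_euler('xyz',s['orientation']).as_matrix();H=w['hand_eye']
    Rc=R@H[:3,:3];c=s['tcp_pos']+R@H[:3,3]
    w=dict(w);w['R']=Rc.T;w['t']=-Rc.T@c;return s,w
E
python3 - <<'E'
from h import *
s,w=wcam()
print(s['tcp_pos'],proj(w,[s['tcp_pos'],[562.3,89.5,66],[562.3,89.5,53]]).round(0))
z=w['z_map']
for uv in [(313,195),(300,180),(328,180),(300,210),(328,210),(305,295),(328,295),(316,270),(440,300)]:
    c,d=ray(w,uv);print(uv,(c+d*z[uv[1],uv[0]]).round(1))
E
```

```text
[561.78838204  88.30889582 158.42708655] [[316. 288.]
 [315. 195.]
 [315. 186.]]
(313, 195) [562.9  90.6  67.2]
(300, 180) [572.7  99.7  67. ]
(328, 180) [574.   81.9  66.4]
(300, 210) [551.1  98.3  67.4]
(328, 210) [552.4  79.6  66.7]
(305, 295) [581.6  94.3 186.2]
(328, 295) [582.4  85.8 186.2]
(316, 270) [500.   82.9  65.1]
(440, 300) [475.4 -19.   60.6]
```

```bash
python3 - <<'E'
from h import *
s=arm.sense();R=Ro.from_euler('xyz',s['orientation']).as_matrix()
f=arm.grab_frame('side');z=f['z_map']
p=proj(f,[s['tcp_pos']]);print(p,(p-[250,180])*6)
V,U=np.mgrid[150:240,290:370]
out=[]
for v,u in zip(V.ravel(),U.ravel()):
    if z[v,u]<=0: continue
    c,d=ray(f,(u,v));X=c+d*z[v,u];q=R.T@(X-s['tcp_pos'])
    if np.linalg.norm(q[[0,2]])<45 and q[1]>-80 and q[1]<25: out.append((u,v,*q))
out=np.array(out);o=out[np.argsort(-out[:,3])][:30];print(o.round(1))
s,w=wcam();T=lambda a:s['tcp_pos']+R@np.array(a,float)
print(proj(w,[T([0,0,11]),T([0,-15,11]),T([0,-30,11]),T([0,0,-11]),T([0,-30,-11])]).round())
zw=w['z_map'];o=[]
for v in range(270,330,4):
    for u in (304,328):
        c,d=ray(w,(u,v));X=c+d*zw[v,u];o.append((u,v,*(R.T@(X-s['tcp_pos'])).round(1)))
print(np.array(o).round(1))
E
```

```text
[[326.10131027 216.52110777]] [[456.60786165 219.12664663]]
[[330.  210.    3.4 -23.3   2. ]
 [328.  210.    6.1 -24.   -4. ]
 [331.  210.    3.8 -24.1   4.4]
 [334.  210.    1.9 -24.4  12.7]
 [329.  210.    6.8 -24.9  -1.8]
 [327.  209.    4.9 -25.6  -7. ]
 [332.  210.    6.5 -26.2   5.8]
 [328.  209.    5.8 -26.7  -4.8]
 [333.  210.    7.  -27.1   8.1]
 [326.  208.    4.6 -27.8 -10.3]
 [327.  208.    4.9 -28.5  -7.9]
 [328.  208.    4.7 -28.9  -5.4]
 [326.  207.    2.4 -29.3 -10.4]
 [329.  209.   11.3 -30.6  -4.5]
 [330.  209.   10.5 -30.7  -1.8]
 [326.  205.   -3.4 -31.4 -10.1]
 [326.  206.    1.5 -31.6 -11. ]
 [333.  209.   10.5 -32.2   5.7]
 [328.  207.    6.2 -32.7  -6.9]
 [332.  209.   12.4 -32.9   2.4]
 [335.  208.    5.5 -32.9  11.7]
 [331.  209.   13.6 -33.1  -0.5]
 [326.  204.   -5.1 -33.2 -10.4]
 [327.  207.    8.9 -33.8 -10.4]
 [328.  205.   -0.4 -34.3  -6.3]
 [329.  208.   13.3 -34.8  -6.3]
 [330.  208.   12.6 -34.8  -3.5]
 [334.  209.   13.9 -34.8   6.8]
 [329.  207.    9.4 -35.2  -5.7]
 [327.  206.    6.4 -35.2 -10.4]]
[[316. 266.]
 [316. 279.]
 [316. 295.]
 [316. 310
[... 307 characters left out ...]
-54.1]
 [328.  286.    9.3 119.8 -53.1]
 [304.  290.   -4.7 -27.4  11.7]
 [328.  290.    4.4 -28.2  12.1]
 [304.  294.   -4.7 -30.4  11.5]
 [328.  294.    4.4 -30.7  11.6]
 [304.  298.   -4.5 -34.5  11.8]
 [328.  298.    4.3 -34.8  12. ]
 [304.  302.   -4.5 -37.2  11.6]
 [328.  302.    4.2 -37.7  11.8]
 [304.  306.   -4.4 -39.8  11.3]
 [328.  306.    4.1 -41.1  12. ]
 [304.  310.   -4.3 -42.9  11.4]
 [328.  310.    4.  -44.5  12.2]
 [304.  314.   -4.2 -45.9  11.4]
 [328.  314.    3.9 -47.1  12.1]
 [304.  318.   -4.1 -49.3  11.8]
 [328.  318.    3.8 -49.5  11.9]
 [304.  322.   -4.  -52.1  11.9]
 [328.  322.    3.8 -52.2  12. ]
 [304.  326.   -3.9 -54.7  12. ]
 [328.  326.    3.7 -54.8  12. ]]
```

Both cameras place the visible fingertips about 25 mm behind the reported TCP along the tool's y, so the press stopped short of the pad. Before correcting for that, I'll measure the hand's inner profile.

```bash
python3 - <<'E'
from h import *
s=arm.sense();R=Ro.from_euler('xyz',s['orientation']).as_matrix();print(s['tcp_pos'],s['orientation'])
o=[]
for n in('side','top'):
    f=arm.grab_frame(n);z=f['z_map'];V,U=np.nonzero(z>0)
    p=cv2.undistortPoints(np.c_[U,V].astype(float)[:,None],f['intrinsics'],np.array([f['k1'],0,0,0.]))[:,0]
    X=(np.c_[p,np.ones(len(p))]*z[V,U][:,None]-f['t'])@f['R']
    q=(X-s['tcp_pos'])@R
    m=(abs(q[:,0])<60)&(abs(q[:,2])<70)&(q[:,1]<-10)&(q[:,1]>-260)&(X[:,2]>120)
    q=q[m]
    for a in range(-20,-260,-12):
        k=q[(q[:,1]<a)&(q[:,1]>=a-12)]
        if len(k)>3: print(n,a,len(k),'x',k[:,0].min().round(),k[:,0].max().round(),'z',k[:,2].min().round(),k[:,2].max().round())
E
```

```text
[560.64623218  88.11661399 156.5382989 ] [-1.85178590e+00 -2.61517349e-04 -1.48036363e+00]
side -20 20 x -1.0 11.0 z -10.0 12.0
side -32 44 x -11.0 16.0 z -11.0 11.0
side -44 43 x -5.0 16.0 z -11.0 11.0
side -56 23 x -13.0 17.0 z -13.0 7.0
side -68 70 x -38.0 38.0 z -14.0 11.0
side -80 64 x -46.0 47.0 z -18.0 12.0
side -92 90 x -57.0 57.0 z -18.0 13.0
side -104 108 x -58.0 60.0 z -18.0 12.0
side -116 128 x -55.0 59.0 z -20.0 18.0
side -128 85 x -20.0 42.0 z -19.0 17.0
side -140 57 x 8.0 40.0 z -28.0 16.0
side -152 134 x -8.0 40.0 z -38.0 33.0
side -164 155 x -12.0 39.0 z -40.0 32.0
side -176 168 x -10.0 41.0 z -40.0 31.0
side -188 214 x -23.0 37.0 z -40.0 36.0
side -200 103 x -7.0 35.0 z -36.0 26.0
side -212 183 x -16.0 39.0 z -40.0 33.0
side -224 171 x -12.0 40.0 z -40.0 35.0
side -236 166 x -9.0 38.0 z -38.0 30.0
side -248 176 x -9.0 39.0 z -38.0 30.0
```

Emit:
apply_moves --pt "-0.2 18.5 4.3 0 0 0" --pt "-0.2 18.5 4.3 0 0 0" --pt "-0.2 18.5 4.3 0 0 0" --pt "-0.2 18.5 4.3 0 0 0" --pt "-0.2 18.5 4.3 0 0 0" --pt "0 0 0 0 0 0" --pt "0 0 0 0 0 0"

```text
clock: 8.25
tcp_pos: [556.9, 88.9, 62.5]
orientation: [-1.849, -0.0, -1.48]
force: [-0.9, -0.4, -0.7]
width: 0.0
```

Emit:
apply_moves --pt "0 3 0.9 0 0 0" --pt "0 3 0.9 0 0 0" --pt "0 3 0.9 0 0 0" --pt "0 3 0.9 0 0 0" --pt "0 0 0 0 0 0"

```text
clock: 8.88
tcp_pos: [556.4, 88.8, 49.4]
orientation: [-1.851, -0.0, -1.48]
force: [-0.3, 0.1, 0.3]
width: 0.1
```

Emit:
apply_moves --pt "0 2 0.6 0 0 0" --pt "0 2 0.6 0 0 0" --pt "0 0 0 0 0 0"

```text
clock: 9.25
tcp_pos: [557.0, 88.9, 46.9]
orientation: [-1.85, -0.0, -1.481]
force: [-1.6, 0.8, 10.0]
width: 0.3
```

Contact, 10 N. I'll continue.

Emit:
apply_moves --pt "0 2 0.6 0 0 0" --pt "0 0 0 0 0 0"

```text
clock: 9.5
tcp_pos: [557.3, 88.9, 44.0]
orientation: [-1.849, 0.0, -1.48]
force: [1.2, -0.7, 2.3]
width: -0.1
```

Emit:
apply_moves --pt "0 2 0.6 0 0 0" --pt "0 2 0.6 0 0 0" --pt "0 0 0 0 0 0"

```text
clock: 9.88
tcp_pos: [556.0, 88.7, 38.7]
orientation: [-1.852, -0.0, -1.48]
force: [-0.5, -0.4, -0.2]
width: 0.1
```

Emit:
apply_moves --pt "0 2 0.6 0 0 0" --pt "0 2 0.6 0 0 0" --pt "0 0 0 0 0 0"

```text
clock: 10.25
tcp_pos: [556.5, 88.8, 34.8]
orientation: [-1.851, -0.0, -1.48]
force: [-0.2, 0.0, -0.5]
width: 0.1
```

Contact, then zero force: it looks as if the lever snapped over. I'll lift off and verify.

Emit:
apply_moves --pt "0 -10 -3 0 0 0" --pt "0 -20 -6 0 0 0" --pt "0 -40 -12 0 0 0" --pt "0 -40 -12 0 0 0" --pt "0 0 0 0 0 0" --pt "0 0 0 0 0 0"

```text
clock: 11.0
tcp_pos: [555.4, 88.7, 150.7]
orientation: [-1.849, -0.0, -1.48]
force: [-0.2, -0.4, -0.7]
width: 0.1
```

```bash
python3 - <<'E'
from h import *
s,w=wcam();cv2.imwrite('pics/w7.png',w['pixels']);z=w['z_map'];print(s['tcp_pos'])
p=proj(w,[[562.3,89.5,53],[553,90,57],[571,90,50]]).round(0).astype(int)
for uv in p:
    c,d=ray(w,tuple(uv));print(uv,(c+d*z[uv[1],uv[0]]).round(1))
f=arm.grab_frame('side');crop(f,250,180,120,100,6,'pics/s7.png')
E
```

```text
[555.37330123  88.66996546 150.74687736]
[316 183] [562.5  89.5  54.1]
[314 198] [552.9  90.   56.9]
[316 168] [571.4  90.3  50.4]
```

View pics/w7.png

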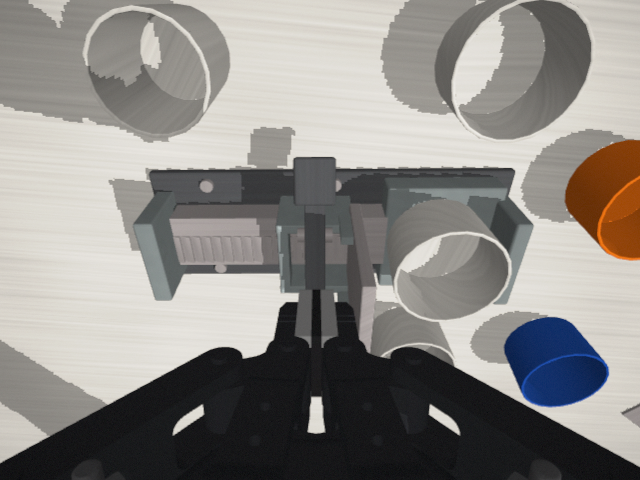

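View pics/s7.png

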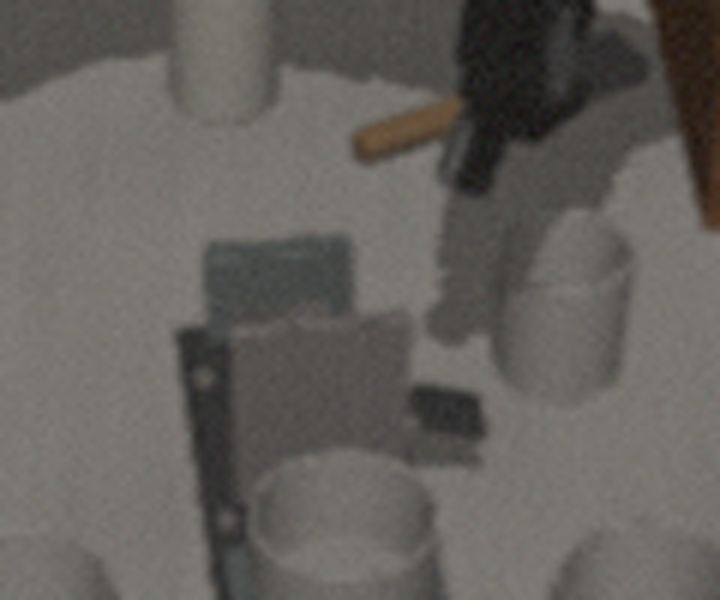

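The lever stays down on its own: the pad middle is at z 54, sloping from 57 to 50. Next I straighten the tool and go over to the tin's side of the plate.

Emit:
apply_moves --pt "0 0 0 8 0 0" --pt "0 0 0 8 0 0" --pt "20.7 -2 -19.2 0 0 0" --pt "20.7 -2 -19.2 0 0 0" --pt "20.7 0 -19.2 0 0 0" --pt "0 0 0 0 0 0" --pt "0 0 0 0 0 0"

```text
clock: 11.98
tcp_pos: [504.1, 22.4, 153.6]
orientation: [-1.571, 0.001, -1.48]
force: [-0.5, -0.1, 0.5]
width: 0.1
```

```bash
python3 - <<'E'
from h import *
s,w=wcam();cv2.imwrite('pics/w8.png',w['pixels']);print(s['tcp_pos'],s['orientation'])
f=arm.grab_frame('side');crop(f,230,150,150,125,5,'pics/s8.png')
E
```

```text
[504.10618897  22.44954978 153.61297497] [-1.57071188e+00  6.15077653e-04 -1.47993992e+00]
```

View pics/w8.png

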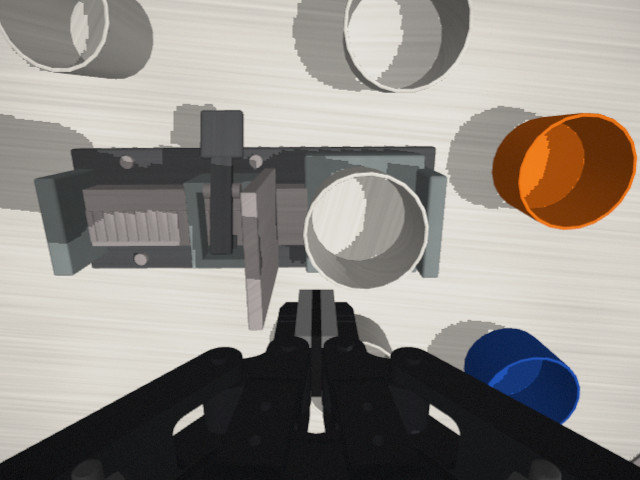

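View pics/s8.png

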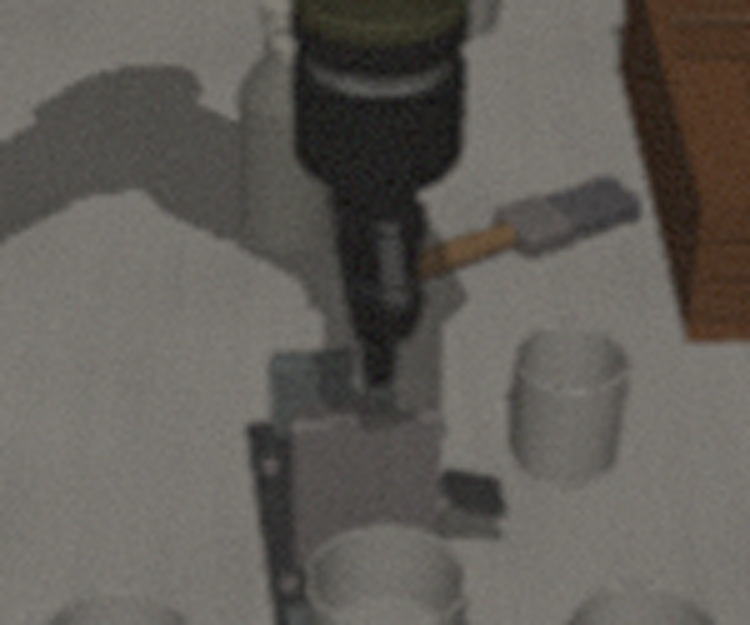

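The fingers are on the tin's side of the plate, centred on it. I lower the tip to z of about 104, with the rim at 80 and the plate top at 130, then push.

Emit:
apply_moves --pt "0 18.5 0 0 0 0" --pt "0 18.5 0 0 0 0" --pt "0 18.5 0 0 0 0" --pt "0 18.5 0 0 0 0" --pt "0 0 0 0 0 0" --pt "0 0 0 0 0 0"

```text
clock: 12.82
tcp_pos: [504.2, 22.2, 80.3]
orientation: [-1.57, 0.0, -1.48]
force: [0.4, 0.6, 0.0]
width: 0.1
```

```bash
python3 - <<'E'
from h import *
s,w=wcam();cv2.imwrite('pics/w9.png',w['pixels']);print(s['tcp_pos'],s['force'])
f=arm.grab_frame('side');crop(f,230,150,150,125,5,'pics/s9.png')
E
```

```text
[504.23793705  22.17571828  80.30281802] [0.40647177 0.55368635 0.01675855]
```

View pics/w9.png

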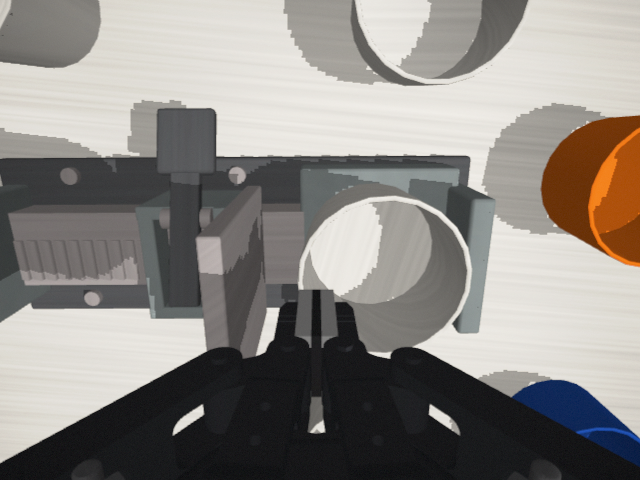

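View pics/s9.png

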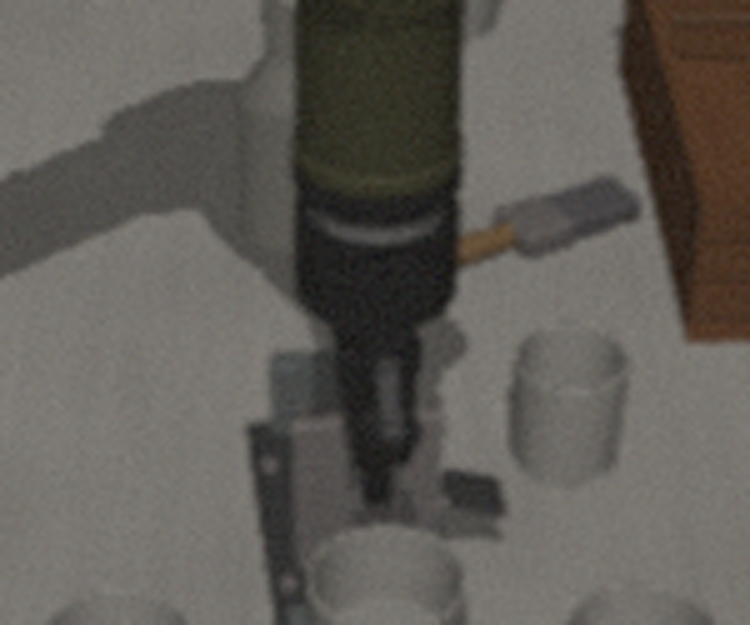

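Emit:
apply_moves --pt "-3 0 0 0 0 0" --pt "-3 0 0 0 0 0" --pt "-3 0 0 0 0 0" --pt "-3 0 0 0 0 0" --pt "-3 0 0 0 0 0" --pt "-3 0 0 0 0 0"

```text
clock: 13.68
tcp_pos: [502.0, 39.1, 80.0]
orientation: [-1.571, -0.001, -1.481]
force: [0.3, -2.0, 0.8]
width: -0.1
```

Emit:
apply_moves --pt "-4 0 0 0 0 0" --pt "-4 0 0 0 0 0" --pt "-4 0 0 0 0 0" --pt "-4 0 0 0 0 0" --pt "-4 0 0 0 0 0" --pt "-4 0 0 0 0 0"

```text
clock: 14.42
tcp_pos: [499.7, 63.7, 79.9]
orientation: [-1.571, -0.0, -1.48]
force: [0.0, -2.4, -0.1]
width: 0.2
```

Emit:
apply_moves --pt "-4 0 0 0 0 0" --pt "-4 0 0 0 0 0" --pt "-4 0 0 0 0 0" --pt "-4 0 0 0 0 0" --pt "-4 0 0 0 0 0" --pt "-4 0 0 0 0 0"

```text
clock: 15.18
tcp_pos: [497.4, 87.6, 79.9]
orientation: [-1.571, -0.0, -1.48]
force: [-1.8, -2.6, 1.0]
width: 0.0
```

Sliding at about 2.5 N, as expected. About 20–25 mm of travel remains.

Emit:
apply_moves --pt "-3 0 0 0 0 0" --pt "-3 0 0 0 0 0" --pt "-3 0 0 0 0 0" --pt "-3 0 0 0 0 0" --pt "-3 0 0 0 0 0"

```text
clock: 15.8
tcp_pos: [496.2, 102.5, 79.9]
orientation: [-1.571, -0.0, -1.48]
force: [-1.2, -1.7, 0.3]
width: -0.2
```

Emit:
apply_moves --pt "-2 0 0 0 0 0" --pt "-2 0 0 0 0 0" --pt "0 0 0 0 0 0"

```text
clock: 16.18
tcp_pos: [496.4, 106.9, 80.0]
orientation: [-1.57, 0.0, -1.48]
force: [-0.6, -1.1, -0.3]
width: 0.1
```

Emit:
apply_moves --pt "-2 0 0 0 0 0" --pt "0 0 0 0 0 0"

```text
clock: 16.42
tcp_pos: [496.3, 108.7, 80.0]
orientation: [-1.57, 0.0, -1.48]
force: [-1.0, -1.5, 0.3]
width: 0.0
```

Emit:
apply_moves --pt "-2 0 0 0 0 0" --pt "0 0 0 0 0 0"

```text
clock: 16.68
tcp_pos: [496.1, 110.6, 80.1]
orientation: [-1.57, 0.0, -1.48]
force: [0.0, -1.4, -0.1]
width: 0.1
```

Emit:
apply_moves --pt "-2 0 0 0 0 0" --pt "-2 0 0 0 0 0" --pt "0 0 0 0 0 0"

```text
clock: 17.05
tcp_pos: [495.6, 114.9, 80.0]
orientation: [-1.57, 0.0, -1.48]
force: [0.3, -1.1, 0.3]
width: 0.1
```

Emit:
apply_moves --pt "-2 0 0 0 0 0" --pt "0 0 0 0 0 0"

```text
clock: 17.3
tcp_pos: [495.3, 116.7, 80.0]
orientation: [-1.57, 0.0, -1.48]
force: [0.9, -1.4, 0.0]
width: 0.1
```

Emit:
apply_moves --pt "-1.5 0 0 0 0 0" --pt "0 0 0 0 0 0"

```text
clock: 17.55
tcp_pos: [495.0, 118.0, 80.0]
orientation: [-1.571, 0.0, -1.48]
force: [0.8, -1.2, 0.9]
width: -0.1
```

Emit:
apply_moves --pt "-1.5 0 0 0 0 0" --pt "0 0 0 0 0 0"

```text
clock: 17.8
tcp_pos: [494.8, 119.5, 80.0]
orientation: [-1.571, 0.0, -1.48]
force: [1.6, -0.7, 0.5]
width: 0.2
```

Emit:
apply_moves --pt "-1.5 0 0 0 0 0" --pt "0 0 0 0 0 0"

```text
clock: 18.05
tcp_pos: [494.8, 119.8, 80.0]
orientation: [-1.571, -0.001, -1.481]
force: [2.4, -4.3, 1.6]
width: -0.0
```

```bash
python3 - <<'E'
from h import *
s,w=wcam();cv2.imwrite('pics/w10.png',w['pixels']);print(s['tcp_pos'],s['force'])
E
```

```text
[494.7648949  119.82551893  79.97452597] [ 2.3826584 -4.2553163  1.5638859]
```

View pics/w10.png

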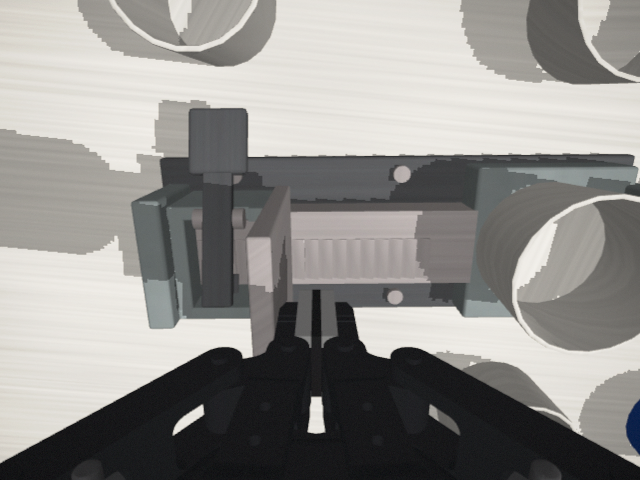

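The carriage meets the end stop at about (170,260), and the force is rising without motion. I'll press a little harder to confirm.

Emit:
apply_moves --pt "-1.5 0 0 0 0 0" --pt "0 0 0 0 0 0" --pt "0 0 0 0 0 0"

```text
clock: 18.48
tcp_pos: [494.7, 119.8, 80.0]
orientation: [-1.571, -0.003, -1.483]
force: [1.5, -8.0, 2.6]
width: -0.1
```

Emit:
apply_moves --pt "-1 0 0 0 0 0" --pt "0 0 0 0 0 0" --pt "0 0 0 0 0 0"

```text
clock: 18.85
tcp_pos: [494.7, 119.9, 80.0]
orientation: [-1.571, -0.004, -1.484]
force: [2.7, -9.4, 2.5]
width: -0.0
```

Firmly stopped at 9 N. Backing off, then rising clear.

Emit:
apply_moves --pt "4 0 0 0 0 0" --pt "6 0 0 0 0 0" --pt "6 0 0 0 0 0" --pt "0 -25 0 0 0 0" --pt "0 -35 0 0 0 0" --pt "0 -40 0 0 0 0" --pt "30 -20 -30 0 0 0" --pt "45 0 -30 0 0 0" --pt "45 0 -30 0 0 0" --pt "0 0 0 0 0 0"

```text
clock: 20.1
tcp_pos: [413.9, -24.1, 200.0]
orientation: [-1.574, -0.001, -1.488]
force: [0.1, -0.4, -0.0]
width: 0.5
```

Emit:
apply_moves --pt "45 0 0 0 0 0" --pt "45 0 0 0 0 0" --pt "45 0 0 0 0 0" --pt "45 0 0 0 0 0" --pt "45 0 0 0 0 0" --pt "0 0 0 0 0 0" --pt "0 0 0 0 0 0" --pt "0 0 0 0 0 0"

```text
clock: 21.1
tcp_pos: [437.8, -242.5, 199.9]
orientation: [-1.571, 0.001, -1.478]
force: [0.4, 0.5, 0.4]
width: -0.0
```

```bash
python3 - <<'E'
from h import *
s=arm.sense();print(s['clock'],s['tcp_pos'],s['force'])
f=arm.grab_frame('top');g=arm.grab_frame('side');crop(f,230,180,150,110,5,'pics/t11.png');cv2.imwrite('pics/s11.png',g['pixels'])
z=f['z_map']
pad=np.array([501.3,46.4])+65*np.array([.9959,.0909])+118*np.array([-.0909,.9959])
u,v=proj(f,[[*pad,53]])[0];c,d=ray(f,(u,v));print('pad',u,v,c+d*z[int(round(v)),int(round(u))])
E
```

```text
21.1 [ 437.80532341 -242.52278235  199.90018165] [0.4080203  0.46686461 0.43401933]
pad 257.21562952452484 244.2253176169092 [555.39357053 169.94462251  52.17755973]
```

View pics/t11.png

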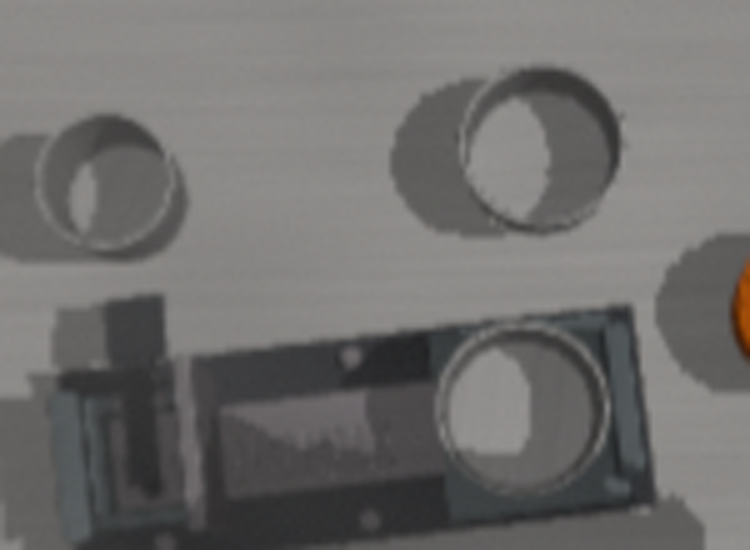

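View pics/s11.png

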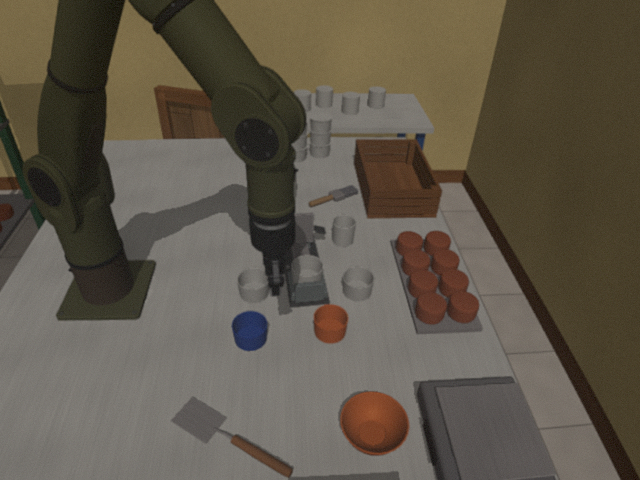

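The top crop shows the carriage against the end stop at about (90,460) and the pad down at z 52. The tin is still at (523,408), and the bystanders are where they were. Handing in.

```bash
python3 -c "
from bench import arm
print(arm.hand_in())"
```

```text
the job is handed in; nothing more can be done
None
```

I pressed the release lever until it stayed down, then pushed the jaw back to its end stop with the shut fingers, above the tin. I backed off clear of everything and handed the job in at about 21 s.

**Last checks**
- **Lever:** with the arm away, the pad stands at z ≈ 52–54 mm, against about 67 mm before, so it is still down.
- **Jaw:** it slid at about 2 N, then stopped dead. Pressing harder raised the force to 9 N with no further motion. The pictures show the carriage against the end stop.
- **Tin and other things:** in the final top close-up the tin and two of the bystander tins are at the same pixels as before. In the final side view the rest look unmoved, but the arm hides the oil bottle there. I judged this by eye and did not measure it.

**What disagreed:** both cameras showed the real fingertips about 25 mm behind the reported TCP. Because of that my first press stopped above the pad and touched nothing. I allowed for the offset and the second press worked: it met about 10 N, then the force dropped to zero as the lever snapped over.

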